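# Show the burner crown to the technician on the tablet

## Task

The gas technician on the tablet call wants to see the underside of the crown (the slotted aluminium flame spreader) of the smaller burner, the one whose pan support has been taken off. Lift off the burner's cap and set it down, without dropping it, right way up and flat in the steel tray; then lift the crown out of the burner and hold it still in the air with its underside facing the tablet's camera, square on to the lens, in the middle of its view and about 15 cm away. Finish while holding it there, and leave the tablet and the other things on the counter where they are.

Things in the scene. Friction and masses are not known exactly. Their poses are not given: they have to be found in the camera images.
- hob: Table-top gas hob, white body, steel top plate 290 x 500 mm (its x, y), 75 mm above the counter. Fixed. Origin: centre of its underside. Knobs on the front (-x) face. The two burners stand on its y axis, 125 mm either side of the centre, either one on either side.
- burner: Smaller burner's fixed cup on the hob plate: aluminium, 52 mm diameter, 18 mm high, 34 mm bore. Origin: centre of its underside, 75 mm above the counter. Spark electrode and thermocouple, thin upright rods 26 mm high, stand 39 mm from its axis on its +x and -x sides: keep the fingers on its +y and -y sides, which are free.
- large_burner: The larger burner, complete with a 90 mm cap, under its dark cast pan support (ring of 206 mm outside diameter, four arms, 58 mm high). Fixed, leave alone. Origin: centre of its underside on the hob plate.
- crown: Crown of the smaller burner: loose aluminium, about 0.12 kg, 22 mm bore through it. Up its z axis from the origin (centre of its underside, throat mouth): throat 28 mm diameter 0-16 mm, flange and slotted ring 58 mm diameter 16-34 mm. At the start upright in the burner, throat hanging in the cup's bore (3 mm play), flange on the cup, origin 2 mm above the hob plate; lifts straight out.
- cap: Cap of the smaller burner: loose dark enamelled steel, about 0.11 kg. Up its z axis from the origin (centre of its underside): locating boss 38 mm diameter 0-4 mm, disc 62 mm diameter 4-11 mm, slight dome to 13.5 mm. At the start it lies on the crown's ring, boss inside with 3 mm play, origin 30 mm above the crown's origin; lifts straight off.
- tray: Shallow open steel tray, 150 x 200 mm (its x, y) outside, 16 mm high, walls and floor 3 mm thick. Fixed. Origin: centre of its underside on the counter, z up. It is empty.
- tablet: White tablet, 125 x 200 x 9 mm, on a low aluminium stand (130 x 150 mm foot), leaning back so that its screen faces the robot side (its -x) and upward: 35 degrees from lying flat. Loose, 0.75 kg, top edge about 95 mm above the counter. Origin: centre of the foot's underside, z up.
- lens (a point): The tablet's camera, a small dark disc with a steel rim in the middle of the upper bezel, about 88 mm above the counter. Its z axis is the viewing direction, square to the screen, pointing out toward the robot side and up (55 degrees above level); x points up along the screen, y along the tablet's width.
- pan_support: The pan support taken off the smaller burner: dark cast ring of 186 mm outside diameter with four arms, 50 mm high, lying loose on the counter at the right. Leave alone. Origin: centre of its underside.
- soap: Green soap bottle, 60 mm diameter, 170 mm high, standing loose behind the hob. Leave alone. Origin: centre of its underside.
- tea_glass: Glass cup, 64 mm diameter, 85 mm high, standing loose behind the hob. Leave alone. Origin: centre of its underside.
There are look-alikes about, which are no part of the job. Several things have the shape of the cap; the one meant has the colours described above.

How it is judged:
On the way, in this order (a step that is already met when the one before it is completed fails the run):
1. the cap lies flat and right way up in the tray, released and at rest, while the crown is still in the burner (x of cap in the frame of tray between -0.055 and 0.055 m and y of cap in the frame of tray between -0.08 and 0.08 m and height (world z) of cap below 0.008 m and angle between cap's own z axis and vertical below 0.15 rad and contact force between the fingers and cap below 0.1 N and linear speed of cap below 0.03 m/s and distance between crown and burner below 0.012 m), for 0.2 s.
2. the crown is lifted clear of the burner, held by the fingers (contact force between the fingers and crown above 0.5 N and height (world z) of crown above 0.11 m), for 0.1 s.
At the end, for the whole second after the job is handed in: The fingers hold the crown still, clear of all else: its underside faces the lens, square within 15 degrees, 110 to 190 mm out, at most 25 mm off the viewing axis along lens x and y. The cap lies released, flat, right way up on the tray floor (x of crown in the frame of lens between -0.025 and 0.025 m and y of crown in the frame of lens between -0.025 and 0.025 m and z of crown in the frame of lens between 0.11 and 0.19 m and angle between the z axis of crown and the z axis of lens, either way round below 0.26 rad and angle between crown's own z axis and vertical below 1.2 rad and height (world z) of crown above 0.14 m and contact force between the fingers and crown above 0.5 N and contact force between crown and tablet below 0.05 N and linear speed of each of crown, cap below 0.03 m/s and angular speed of crown below 0.3 rad/s and x of cap in the frame of tray between -0.055 and 0.055 m and y of cap in the frame of tray between -0.08 and 0.08 m and height (world z) of cap below 0.008 m and angle between cap's own z axis and vertical below 0.15 rad and contact force between the fingers and cap below 0.1 N); the arm keeps its last pose, push and grip.
It fails at once if the cap is dropped (falls freely faster than 0.6 m/s, from about 20 mm) (linear speed of cap above 0.6 m/s and contact force between the fingers and cap below 0.05 N).
It fails at once if the tablet is shifted more than 15 mm (distance of tablet from where it was at the start of the episode above 0.015 m).
It fails at once if the soap bottle is shifted more than 30 mm or tipped (distance of soap from where it was at the start of the episode above 0.03 m or angle between soap's own z axis and vertical above 0.4 rad).
It fails at once if the tea glass is shifted more than 30 mm or tipped (distance of tea_glass from where it was at the start of the episode above 0.03 m or angle between tea_glass's own z axis and vertical above 0.4 rad).
It fails at once if the pan support on the counter is shifted more than 30 mm (distance of pan_support from where it was at the start of the episode above 0.03 m).
It also fails if it takes over 72 s, if anything falls off the work surface, if the arm or the gripper's body presses on something with over 40 N, if the wrist force passes 120 N, or if a joint passes its speed limit or range.

## Robot

A 6-joint arm with a two-finger parallel gripper is mounted at the origin on the work surface. World frame = base frame: x ahead of the robot, y to its left, z up, the work surface at z = 0. Lengths are in m, angles in rad, forces in N, time in s.
With the tool pointing down it reaches from about 0.3 to 0.875 m from the base axis. Payload 6.4 kg.
Tool frame: the origin (TCP) lies at the very end of the fingers, on their centre line; the grasp point (between the pads) lies 19 mm behind it; z points along the fingers, y is the line along which they close (so a half turn about z gives the same grasp; the last joint's range is limited). The gripper opens to 85 mm and grips with 20 to 120 N. Pads are 22 mm wide; open, the fingers measure 114 mm over their backs; the gripper's body (76 mm by 85 mm) begins 54 mm behind the grasp point. The pads swing forward as they close: fully open they stand 13 mm farther back than shut.
Start: joints at [-1.393, 0.181, 1.607, -0, 1.354, -0.206], TCP at [0.215, -0.533, 0.231] pointing down, gripper open.
Joint ranges: [-2.99, 2.99], [-0.89, 2.07], [0.3, 2.58], [-1.14, 4.28], [0, 2.63], [-3.12, 3.12]. Speed limits (rad/s): [2.57, 2.57, 3.01, 3.14, 3.14, 3.14].

## Interface

Orientations are given as a unit quaternion [w, x, y, z].
In Python, from bench import telemetry, camera, ctrl, spotter gives the robot as it stands.
- The arm moves only by the tool send_rows, never from a script. Its argument "series" is a list of rows, each a list of 3 entries, a list of its own where there are three numbers: the turn, a rotation vector about the world's x, y, z in degrees, then the shift along the world's x, y, z in mm, then the closure, from -1 (fully open) to 1 (shut), so that 0 is half open. In form: [[[rx, ry, rz], [dx, dy, dz], gripper], ...]. A call has 1 to 10 rows; each row is the pose to reach, as a shift and turn from the pose commanded when the call began; what a row does not reach only later rows make up. A row lasts 1/8 s, in which the tool goes at most 62.5 mm and 10.7 degrees, less where a joint would pass 70% of its speed; a pose out of reach is approached as far as the arm can. A call with a gripper value outside its range is refused whole. The fingers move at their own pace and stop on an object; the grip force is fixed at half the most. Time passes only in rows, so rows that repeat a pose let the fingers close. It gives the time, the measured TCP pose, the force, the opening and the grip force at its end, in the units of the state.
- telemetry.get_obs(): the state, without advancing time (a new reading comes with each control period).
- camera(name): name is "scene" or "top"; returns a dict with "pixels" (480x640x3 uint8, red, green, blue), "camera_matrix" (3x3 intrinsics, pixels), "xyz" and "orientation" of the camera in the world. Camera axes: x right, y up, looking along -z (the intrinsics and any distortion apply to the point x, -y, -z); pixel columns grow to the right and rows downward; lengths in m; the calibration is good to about 2 mm. A picture is of the moment at which its call begins. There is no depth.
- ctrl.hand_in(): hands the job in; it is judged then, once.
Trained networks look in the newest picture that a camera, given by its name, has taken for a name from the list of things; names that differ only in an ending like _2 or _b are one class to them, and where a whole thing is asked for, a point or a joint stands for the part that bears it (a point fixed in the world has none). Each returns a list of dicts, best first, with "conf" (0 to 1); they miss things now and then, are a little off and sometimes report something else, mostly with a low value. They report only what shows in the picture. A call takes as long as a camera call. They do not tell look-alikes from the thing itself.
- spotter.boxes_of(thing, camera): "xyz" ([x, y, z] in m, in world coordinates, good to about 4 mm: the middle of the surface that is visible of it).
- spotter.landmark_of(thing, camera): "xyz" ([x, y, z] in m, in world coordinates, good to about 4 mm: a listed point, or the origin of a listed thing).
The state is a dict: "time_s": time; "q": joint angles; "dq": joint speeds; "joint_efforts": joint torques, N m; "eef_pos": TCP position; "eef_rot": TCP orientation; "wrist_force": force on the tool from outside, world axes, zero at the start; "torque": the same for the moment, N m; "opening": opening from 0.0 (shut) to 1.0 (fully open); "grasp_force": force on a finger pad.
Only numpy, scipy, OpenCV 4.12 (cv2) and the standard library are available. Lean on these libraries where they do the work, as an engineer would, in place of code of your own. Each camera call takes 0.05 s, during which the arm holds its last target. There are 200 camera calls.

## Working session

There is one attempt and no reset: what is moved stays moved. The work goes in short steps, Python scripts to look and compute and a tool call to move; the robot and the scene stay as the last step left them, time stands still between calls to the robot, and variables do not carry over. Pictures are saved under pics/ and viewed, at most 10 in all, crops included, and the job is handed in when it is done.

Besides the shell and the picture viewer there is one more tool, called after ">>>" by a JSON object that holds its "api" and its "payload". send_rows: Moves the arm, as the interface text tells. Its arguments: {"type":"object","properties":{"series":{"type":"array","items":{"type":"array"}}},"required":["series"]}

```bash
mkdir -p pics; cat > h.py <<'E'
import numpy as np,cv2
from scipy.spatial.transform import Rotation as R
from bench import telemetry,camera,ctrl,spotter
def rot(q): return R.from_quat([q[1],q[2],q[3],q[0]])
def proj(c,p):
    l=rot(c["orientation"]).inv().apply(np.array(p)-c["xyz"]); K=np.array(c["camera_matrix"])
    v=K@np.array([l[0],-l[1],-l[2]]); return v[:2]/v[2]
def ray(c,uv,z):
    K=np.array(c["camera_matrix"]); d=np.linalg.inv(K)@[uv[0],uv[1],1]
    d=rot(c["orientation"]).apply([d[0],-d[1],-d[2]]); o=np.array(c["xyz"]); return o+d*(z-o[2])/d[2]
E
python3 - <<'E'
from h import *
for n in("scene","top"):
    c=camera(n); cv2.imwrite(f"pics/{n}0.png",c["pixels"][:,:,::-1]); print(n,c["xyz"],[k for k in c])
    for t in("hob","burner","large_burner","crown","cap","tray","tablet","lens","pan_support","soap","tea_glass"):
        print(t,[(np.round(d["xyz"],3).tolist(),round(d["conf"],2),proj(c,d["xyz"]).round().tolist()) for d in spotter.landmark_of(t,n)[:5]])
E
```

```text
scene [ 1.22618402 -0.20291733  0.80928414] ['pixels', 'camera_matrix', 'xyz', 'orientation']
hob [([0.522, 0.246, -0.001], 0.55, [443.0, 241.0])]
burner [([0.506, 0.37, 0.077], 0.72, [495.0, 210.0]), ([0.536, 0.125, 0.072], 0.64, [404.0, 229.0])]
large_burner [([0.508, 0.369, 0.076], 0.83, [495.0, 211.0])]
crown [([0.538, 0.119, 0.08], 0.66, [402.0, 227.0])]
cap [([0.536, 0.124, 0.104], 0.9, [405.0, 219.0]), ([0.53, -0.091, 0.002], 0.63, [314.0, 255.0])]
tray [([0.405, -0.264, 0.002], 0.64, [241.0, 226.0])]
tablet [([0.672, -0.293, 0.002], 0.71, [232.0, 313.0])]
lens [([0.71, -0.298, 0.085], 0.7, [224.0, 305.0]), ([0.402, -0.265, 0.002], 0.6, [241.0, 225.0])]
pan_support [([0.506, -0.545, 0.003], 0.59, [124.0, 266.0])]
soap [([0.768, 0.072, -0.003], 0.77, [404.0, 332.0]), ([0.535, 0.119, 0.073], 0.25, [401.0, 229.0])]
tea_glass [([0.758, 0.162, 0.007], 0.55, [444.0, 320.0]), ([0.767, 0.072, -0.004], 0.51, [404.0, 332.0])]
top [ 0.34506465 -0.08124751  1.55630843] ['pixels', 'camera_matrix', 'xyz', 'orientation']
hob [([0.522, 0.245, 0.002], 0.66, [199.0, 265.0])]
burner []
large_burner [([0.507, 0.367, 0.074], 0.94, [144.0, 268.0])]
crown []
cap [([0.537, -0.089, 0.002], 0.9, [325.0, 259.0]), ([0.537, 0.119, 0.107], 0.79, [241.0, 254.0]), ([0.509, -0.553, -0.001], 0.17, [501.0, 269.0])]
tray [([0.404, -0.268, 0.0], 0.77, [394.0, 310.0]), ([0.764, 0.073, -0.002], 0.21, [265.0, 176.0])]
tablet [([0.672, -0.293, -0.004], 0.76, [401.0, 210.0])]
lens [([0.71, -0.296, 0.087], 0.84, [406.0, 188.0])]
pan_support [([0.512, -0.552, 0.001], 0.7, [500.0, 268.0])]
soap [([0.765, 0.073, -0.001], 0.62, [265.0, 176.0])]
tea_glass [([0.753, 0.166, -0.002], 0.69, [231.0, 181.0])]
```

View pics/top0.png

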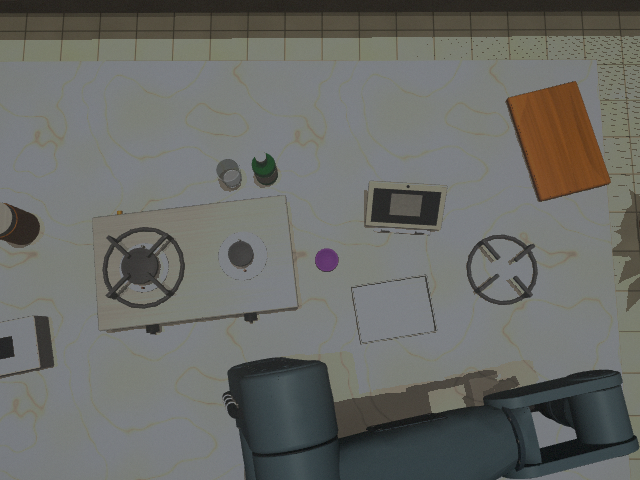

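View pics/scene0.png

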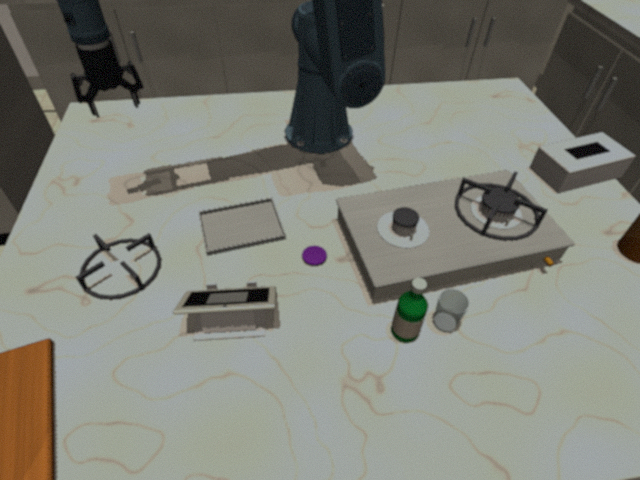

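Two things have the cap's shape. One is dark, at top (241,254) / scene (404,215) on the small burner. The other is purple, at top (326,259) / scene (314,255) on the counter. The dark one on the burner without a pan support fits the description; I'll confirm it in an enlarged crop.

```bash
python3 - <<'E'
from h import *
t=cv2.imread("pics/top0.png");s=cv2.imread("pics/scene0.png")
f=lambda im,x,y,w,h:cv2.resize(im[y:y+h,x:x+w],(400,300),interpolation=cv2.INTER_CUBIC)
o=np.vstack([np.hstack([f(t,205,230,72,54),f(s,368,192,80,60)]),np.hstack([f(t,346,168,120,90),f(t,340,265,112,84)])])
cv2.imwrite("pics/crop.png",cv2.convertScaleAbs(o,alpha=1.3))
E
```

```text
(no output)
```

View pics/crop.png

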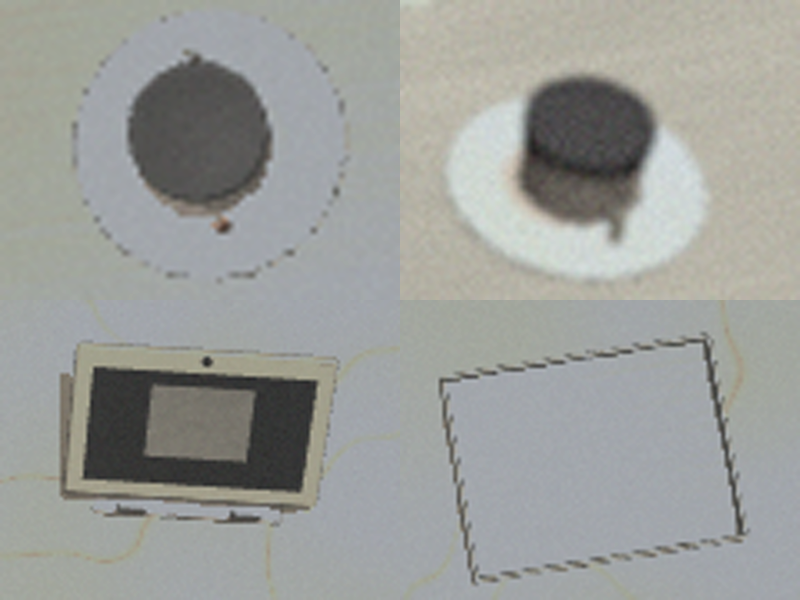

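The crop confirms it: a dark grey cap sits on the small burner at top (241,254), with rods at about (239,240) and (245,270), while the purple disc is a look-alike. The lens is at the middle of the upper bezel, top (408,187).

```bash
python3 - <<'E'
from h import *
c=camera("top")
A=lambda a,b:np.degrees(np.arctan2(*(a-b)[[0,1]]*[-1,1]))  # yaw from left(+y) minus right
g=lambda x,y,ox,oy,k,z:ray(c,(ox-.5+x*k,oy-.5+y*k),z)
print("cap",g(200,132,205,230,.18,.118))
e1,e2=g(190,55,205,230,.18,.101),g(222,225,205,230,.18,.101);print("rods",e1,e2,(e1+e2)/2)
a,b=[g(x,y-300,346,168,.3,.095) for x,y in((78,343),(337,360))];print("tablet yaw",A(a,b),(a+b)/2, "lens",g(207,62,346,168,.3,.088))
T=[g(x,y-300,340,265,.28,.016) for x,y in((440,381),(706,336),(742,535),(475,580))]
print("tray",sum(T)/4,A(T[0],T[1]),A(T[3],T[2]))
s=telemetry.get_obs();print(s["eef_pos"],rot(s["eef_rot"]).as_matrix().round(3),s["opening"],s["time_s"])
E
```

```text
cap [0.5376831  0.11854395 0.118     ]
rods [0.57482079 0.12608253 0.101     ] [0.49820095 0.11028675 0.101     ] [0.53651087 0.11818464 0.101     ]
tablet yaw -4.058970463864859 [ 0.71971954 -0.29958735  0.095     ] lens [ 0.71325141 -0.30014669  0.088     ]
tray [ 0.40571635 -0.55346414  0.016     ] 9.420231469627483 9.273875923814563
[ 0.21533417 -0.53316803  0.23129002] [[ 0.927  0.374 -0.   ]
 [ 0.374 -0.927  0.   ]
 [-0.    -0.    -1.   ]] 1.0029118919978435 1.25
```

>>> {"api": "send_rows", "payload": {"series": [[[0, 0, -2], [30, 60, 0], -1], [[0, 0, -4], [55, 110, 0], -1], [[0, 0, -6], [80, 160, 0], -1], [[0, 0, -8], [105, 210, 0], -1], [[0, 0, -10], [130, 260, 0], -1], [[0, 0, -12], [155, 310, 0], -1], [[0, 0, -15], [180, 360, 0], -1], [[0, 0, -15], [205, 410, 0], -1], [[0, 0, -15], [230, 460, 0], -1], [[0, 0, -15], [230, 460, 0], -1]]}}

```text
time_s: 2.5
eef_pos: [0.4463, -0.0698, 0.2315]
eef_rot: [-0.0, 0.998, 0.064, 0.0]
wrist_force: [0.3, -0.9, -0.2]
opening: 0.997
grasp_force: 0.0
```

>>> {"api": "send_rows", "payload": {"series": [[[0, 0, 0], [25, 50, 0], -1], [[0, 0, 0], [50, 100, 0], -1], [[0, 0, 0], [70, 150, 0], -1], [[0, 0, 0], [92, 192, -10], -1], [[0, 0, 0], [92, 192, -30], -1], [[0, 0, 0], [92, 192, -50], -1], [[0, 0, 0], [92, 192, -70], -1], [[0, 0, 0], [92, 192, -70], -1], [[0, 0, 0], [92, 192, -70], -1]]}}

```text
time_s: 3.62
eef_pos: [0.5379, 0.1182, 0.1621]
eef_rot: [0.0, 0.998, 0.061, 0.0]
wrist_force: [-0.4, 0.1, -0.1]
opening: 1.006
grasp_force: 0.0
```

```bash
python3 - <<'E'
from h import *
s=telemetry.get_obs();print(s["eef_pos"],rot(s["eef_rot"]).as_matrix().round(3).tolist(),s["time_s"],s["q"])
c=camera("scene");im=c["pixels"][:,:,::-1];print(proj(c,s["eef_pos"]))
print([(np.round(d["xyz"],3).tolist(),round(d["conf"],2)) for d in spotter.landmark_of("cap","scene")])
cv2.imwrite("pics/s1.png",cv2.resize(im[140:260,330:490],(800,600),interpolation=cv2.INTER_CUBIC))
E
```

```text
[0.53790351 0.11816295 0.1621133 ] [[0.993, 0.121, 0.001], [0.121, -0.993, -0.0], [0.001, 0.0, -1.0]] 3.625 [ 7.57704359e-04  1.99105922e-01  1.73316515e+00 -1.49771688e-04
  1.20836102e+00  1.45042949e+00]
[407.70011628 201.47321413]
[([0.534, -0.094, 0.001], 0.86), ([0.536, 0.122, 0.109], 0.55)]
```

View pics/s1.png

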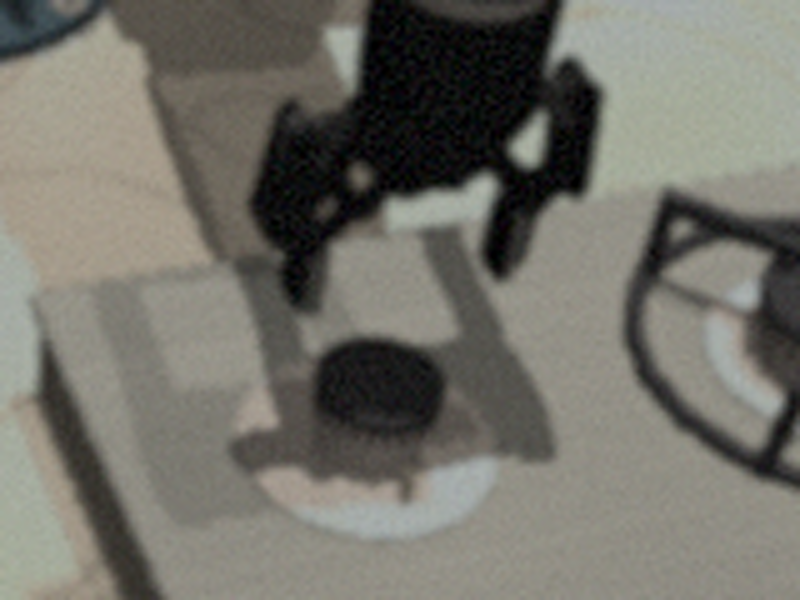

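The fingertips straddle the cap: tips at crop (300,305) and (505,275), cap at (380,370). Going down to grip its disc.

>>> {"api": "send_rows", "payload": {"series": [[[0, 0, 0], [-1, 1, -25], -1], [[0, 0, 0], [-1, 1, -45], -1], [[0, 0, 0], [-1, 1, -58], -1], [[0, 0, 0], [-1, 1, -58], -1], [[0, 0, 0], [-1, 1, -58], 0.1], [[0, 0, 0], [-1, 1, -58], 0.5], [[0, 0, 0], [-1, 1, -58], 1], [[0, 0, 0], [-1, 1, -58], 1], [[0, 0, 0], [-1, 1, -58], 1], [[0, 0, 0], [-1, 1, -58], 1]]}}

```text
time_s: 4.97
eef_pos: [0.5376, 0.1198, 0.1052]
eef_rot: [0.0, 0.998, 0.061, 0.001]
wrist_force: [-1.8, -0.0, 5.4]
opening: 0.692
grasp_force: 63.6
```

>>> {"api": "send_rows", "payload": {"series": [[[0, 0, 0], [0, 0, 5], 1], [[0, 0, 0], [0, 0, 12], 1], [[0, 0, 0], [0, 0, 22], 1], [[0, 0, 0], [0, 0, 40], 1], [[0, 0, 0], [0, 0, 65], 1], [[0, 0, 0], [0, 0, 90], 1], [[0, 0, 0], [0, 0, 90], 1], [[0, 0, 0], [0, 0, 90], 1]]}}

```text
time_s: 5.98
eef_pos: [0.5359, 0.1198, 0.1929]
eef_rot: [-0.0, 0.998, 0.061, -0.0]
wrist_force: [-0.1, 0.7, -0.7]
opening: 0.692
grasp_force: 64.5
```

```bash
python3 - <<'E'
from h import *
s=telemetry.get_obs();print(s["eef_pos"],s["time_s"],s["opening"],s["grasp_force"])
c=camera("scene");im=c["pixels"][:,:,::-1];print(proj(c,s["eef_pos"]))
for t in("cap","crown"):print([(np.round(d["xyz"],3).tolist(),round(d["conf"],2)) for d in spotter.landmark_of(t,"scene")])
cv2.imwrite("pics/s2.png",cv2.resize(im[120:255,330:510],(800,600),interpolation=cv2.INTER_CUBIC))
E
```

```text
[0.53593234 0.11981762 0.19288306] 5.975 0.6921303219519636 64.47299838066101
[410.61735467 190.284046  ]
[([0.534, -0.093, 0.002], 0.72), ([0.77, 0.073, 0.001], 0.65)]
[([0.536, 0.119, 0.082], 0.58), ([0.508, -0.547, -0.002], 0.37)]
```

View pics/s2.png

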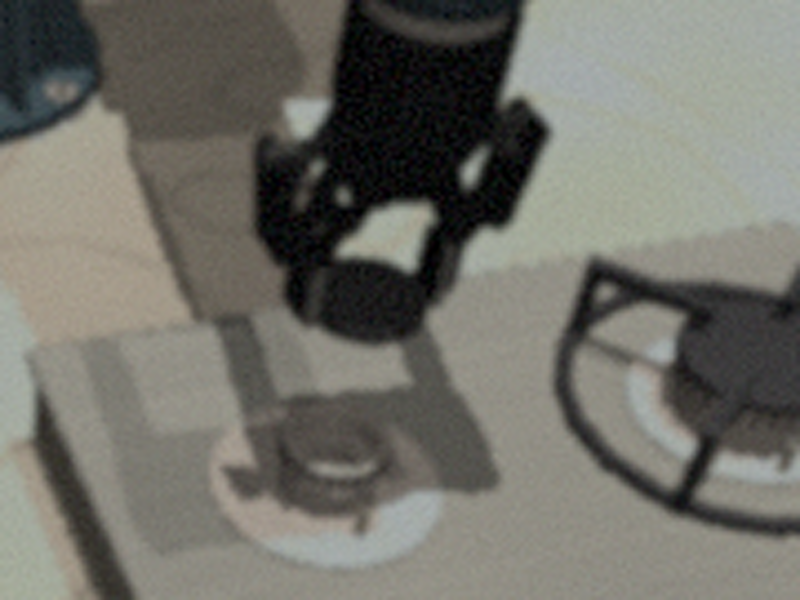

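Cap held at crop (365,300), crown still in the burner at (335,450). Now to the tray.

>>> {"api": "send_rows", "payload": {"series": [[[0, 0, 0], [-10, -30, 0], 1], [[0, 0, 0], [-25, -75, 0], 1], [[0, 0, 0], [-42, -125, 0], 1], [[0, 0, 1], [-60, -175, 0], 1], [[0, 0, 2], [-77, -225, 0], 1], [[0, 0, 2], [-94, -275, 0], 1], [[0, 0, 2], [-110, -325, 0], 1], [[0, 0, 2], [-123, -365, 0], 1], [[0, 0, 2], [-131, -387, 0], 1], [[0, 0, 2], [-131, -387, 0], 1]]}}

```text
time_s: 7.38
eef_pos: [0.4045, -0.2682, 0.1925]
eef_rot: [-0.001, 0.997, 0.077, -0.0]
wrist_force: [0.0, -0.4, -1.7]
opening: 0.695
grasp_force: 64.6
```

>>> {"api": "send_rows", "payload": {"series": [[[0, 0, 0], [0, 0, -40], 1], [[0, 0, 0], [0, 0, -80], 1], [[0, 0, 0], [0, 0, -120], 1], [[0, 0, 0], [0, 0, -150], 1], [[0, 0, 0], [0, 0, -170], 1], [[0, 0, 0], [0, 0, -180], 1], [[0, 0, 0], [0, 0, -185], 1], [[0, 0, 0], [0, 0, -185], 1]]}}

```text
time_s: 8.38
eef_pos: [0.4056, -0.2671, 0.0086]
eef_rot: [0.0, 0.997, 0.079, 0.0]
wrist_force: [-0.6, 0.4, -0.2]
opening: 0.693
grasp_force: 64.6
```

>>> {"api": "send_rows", "payload": {"series": [[[0, 0, 0], [0, 0, -3], 1], [[0, 0, 0], [0, 0, -6], 1], [[0, 0, 0], [0, 0, -6], 1], [[0, 0, 0], [0, 0, -6], 1]]}}

```text
time_s: 8.88
eef_pos: [0.4054, -0.2672, 0.0024]
eef_rot: [0.0, 0.997, 0.078, 0.0]
wrist_force: [0.1, 0.1, -0.7]
opening: 0.692
grasp_force: 64.6
```

>>> {"api": "send_rows", "payload": {"series": [[[0, 0, 0], [0, 0, -1], 1], [[0, 0, 0], [0, 0, -2], 1], [[0, 0, 0], [0, 0, -2], 1], [[0, 0, 0], [0, 0, -2], 1]]}}

```text
time_s: 9.38
eef_pos: [0.4054, -0.2673, 0.0012]
eef_rot: [0.0, 0.997, 0.078, -0.0]
wrist_force: [-4.2, 3.1, 9.2]
opening: 0.694
grasp_force: 65.7
```

Contact (9 N). Release and rise.

>>> {"api": "send_rows", "payload": {"series": [[[0, 0, 0], [0, 0, 0], -1], [[0, 0, 0], [0, 0, 0], -1], [[0, 0, 0], [0, 0, 0], -1], [[0, 0, 0], [0, 0, 0], -1], [[0, 0, 0], [0, 0, 10], -1], [[0, 0, 0], [0, 0, 30], -1], [[0, 0, 0], [0, 0, 80], -1], [[0, 0, 0], [0, 0, 130], -1], [[0, 0, 0], [0, 0, 190], -1], [[0, 0, 0], [0, 0, 190], -1]]}}

```text
time_s: 10.62
eef_pos: [0.4079, -0.2698, 0.1965]
eef_rot: [0.005, 0.997, 0.078, 0.004]
wrist_force: [0.7, 0.1, -0.4]
opening: 1.001
grasp_force: 0.0
```

>>> {"api": "send_rows", "payload": {"series": [[[0, 0, 0], [10, 30, 0], -1], [[0, 0, 0], [25, 75, 0], -1], [[0, 0, 0], [42, 125, 0], -1], [[0, 0, -1], [60, 175, 0], -1], [[0, 0, -2], [77, 225, 0], -1], [[0, 0, -2], [94, 275, 0], -1], [[0, 0, -2], [110, 325, 0], -1], [[0, 0, -2], [123, 365, 0], -1], [[0, 0, -2], [131, 387, 0], -1], [[0, 0, -2], [131, 387, 0], -1]]}}

```text
time_s: 11.88
eef_pos: [0.5359, 0.1212, 0.1896]
eef_rot: [-0.0, 0.998, 0.062, -0.001]
wrist_force: [-0.7, 0.5, 0.1]
opening: 0.999
grasp_force: 0.0
```

```bash
python3 - <<'E'
from h import *
s=telemetry.get_obs();print(s["eef_pos"],s["time_s"],s["opening"],s["grasp_force"])
c=camera("scene");im=c["pixels"][:,:,::-1]
for t in("cap","crown"):print([(np.round(d["xyz"],3).tolist(),round(d["conf"],2),proj(c,d["xyz"]).round()) for d in spotter.landmark_of(t,"scene")])
cv2.imwrite("pics/s3.png",cv2.resize(im[140:320,190:450],(780,540),interpolation=cv2.INTER_CUBIC))
E
```

```text
[0.53588776 0.12122252 0.18959141] 11.875 0.9985304158129465 0.0
[([0.402, -0.266, 0.004], 0.88, array([240., 225.])), ([0.533, -0.092, -0.0], 0.72, array([313., 257.])), ([0.536, 0.118, 0.079], 0.47, array([401., 227.])), ([0.756, 0.163, 0.004], 0.33, array([444., 320.]))]
[([0.536, 0.119, 0.08], 0.86, array([402., 227.])), ([0.533, 0.123, 0.073], 0.66, array([403., 228.]))]
```

View pics/s3.png

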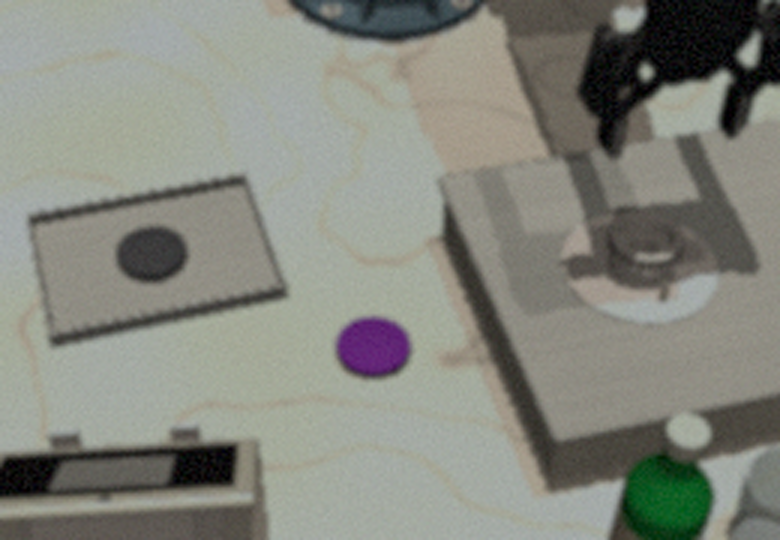

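The cap lies flat in the tray at crop (152,255), dome up, and the crown is still in the burner at (645,245). Next, grip the crown's ring.

>>> {"api": "send_rows", "payload": {"series": [[[0, 0, 0], [0, -1, -40], -1], [[0, 0, 0], [0, -1, -75], -1], [[0, 0, 0], [0, -1, -95], -1], [[0, 0, 0], [0, -1, -105], -1], [[0, 0, 0], [0, -1, -105], -1], [[0, 0, 0], [0, -1, -105], 0.3], [[0, 0, 0], [0, -1, -105], 1], [[0, 0, 0], [0, -1, -105], 1], [[0, 0, 0], [0, -1, -105], 1], [[0, 0, 0], [0, -1, -105], 1]]}}

```text
time_s: 13.28
eef_pos: [0.5376, 0.1188, 0.0871]
eef_rot: [0.0, 0.998, 0.061, 0.002]
wrist_force: [-0.3, -0.8, 5.9]
opening: 0.651
grasp_force: 63.8
```

>>> {"api": "send_rows", "payload": {"series": [[[0, 0, 0], [0, 0, 5], 1], [[0, 0, 0], [0, 0, 12], 1], [[0, 0, 0], [0, 0, 25], 1], [[0, 0, 0], [0, 0, 50], 1], [[0, 0, 0], [0, 0, 85], 1], [[0, 0, 0], [0, 0, 130], 1], [[0, 0, 0], [0, 0, 170], 1], [[0, 0, 0], [0, 0, 170], 1], [[0, 0, 0], [0, 0, 170], 1]]}}

```text
time_s: 14.4
eef_pos: [0.5359, 0.1188, 0.255]
eef_rot: [-0.0, 0.998, 0.061, -0.0]
wrist_force: [0.6, 0.0, -1.4]
opening: 0.654
grasp_force: 63.8
```

>>> {"api": "send_rows", "payload": {"series": [[[0, 0, 0], [0, -20, 0], 1], [[0, 0, 0], [0, -60, 0], 1], [[0, 0, 0], [10, -105, 0], 1], [[-0.3, -5, 0], [20, -150, 0], 1], [[-0.7, -10, 0], [30, -195, 0], 1], [[-1, -15, 0], [40, -240, 0], 1], [[-1.4, -20, 0], [50, -285, 0], 1], [[-1.7, -25, 0], [60, -325, 0], 1], [[-2, -29, 0], [70, -360, 0], 1], [[-2.2, -32, 0], [78, -390, 0], 1]]}}

```text
time_s: 15.65
eef_pos: [0.6127, -0.2733, 0.2532]
eef_rot: [0.036, 0.959, 0.058, 0.273]
wrist_force: [0.7, 0.2, -1.2]
opening: 0.65
grasp_force: 63.7
```

>>> {"api": "send_rows", "payload": {"series": [[[-0.1, -1.5, 0], [3, -11, -12], 1], [[-0.2, -3, 0], [6, -21, -25], 1], [[-0.2, -3, 0], [6, -21, -38], 1], [[-0.2, -3, 0], [6, -21, -38], 1], [[-0.2, -3, 0], [6, -21, -38], 1], [[-0.2, -3, 0], [6, -21, -38], 1], [[-0.2, -3, 0], [6, -21, -38], 1], [[-0.2, -3, 0], [6, -21, -38], 1]]}}

```text
time_s: 16.65
eef_pos: [0.6205, -0.2921, 0.2177]
eef_rot: [0.039, 0.952, 0.058, 0.299]
wrist_force: [0.4, -0.9, -1.3]
opening: 0.653
grasp_force: 63.8
```

```bash
python3 - <<'E'
from h import *
s=telemetry.get_obs();M=rot(s["eef_rot"]).as_matrix();print(s["eef_pos"],M[:,2],s["time_s"],s["opening"],s["grasp_force"],np.abs(s["dq"]).max())
y=np.radians(-4);z=np.array([-np.cos(y)*.5736,-np.sin(y)*.5736,.8192]);yy=np.array([-np.sin(y),np.cos(y),0]);x=np.cross(yy,z)
o=s["eef_pos"]+M[:,2]*.009-[.711,-.298,.087];print("lens frame",o@x,o@yy,o@z,"angle",np.degrees(np.arccos(-M[:,2]@z)))
for n in("scene","top"):
    c=camera(n);im=c["pixels"][:,:,::-1];cv2.imwrite(f"pics/{n}4.png",im)
    for t in("cap","crown","lens","tablet"):print(n,t,[(np.round(d["xyz"],3).tolist(),round(d["conf"],2)) for d in spotter.landmark_of(t,n)])
a=cv2.imread("pics/scene4.png")[140:340,130:330];b=cv2.imread("pics/top4.png")[150:350,300:500]
cv2.imwrite("pics/c4.png",cv2.resize(np.hstack([a,b]),(800,400),interpolation=cv2.INTER_CUBIC))
E
```

```text
[ 0.62050292 -0.2920896   0.21773493] [ 0.57375801 -0.03953422 -0.81807017] 16.65 0.6532991600658198 63.767349952831864 0.005062998495548121
lens frame 0.0007142118285407847 -0.0004114898674981118 0.15011676323847162 angle nan
scene cap [([0.536, -0.093, -0.002], 0.73), ([0.404, -0.268, 0.008], 0.53)]
scene crown [([0.627, -0.295, 0.211], 0.63)]
scene lens [([0.714, -0.299, 0.086], 0.61), ([0.521, 0.245, -0.005], 0.35)]
scene tablet [([0.67, -0.294, 0.004], 0.9)]
top cap [([0.405, -0.268, 0.006], 0.64), ([0.538, -0.089, -0.001], 0.64)]
top crown [([0.626, -0.294, 0.206], 0.91)]
top lens [([0.714, -0.298, 0.087], 0.89)]
top tablet [([0.671, -0.296, -0.004], 0.95)]<stdin>:4: RuntimeWarning: invalid value encountered in arccos
```

View pics/c4.png

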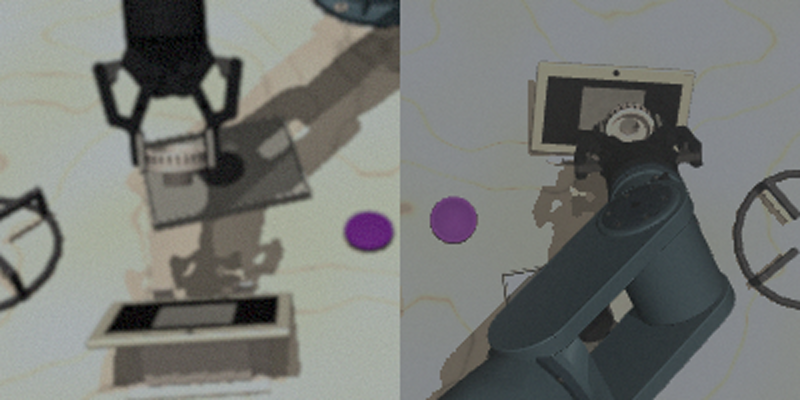

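The crown is held level with the fingers at left crop (178,165), throat toward the tablet. It is centred on the lens axis to about 1 mm and 150 mm out, and the cap is in the tray at (225,168).

```bash
python3 -c "
from bench import ctrl;print(ctrl.hand_in())"
```

```text
the job is handed in; nothing more can be done
None
```

I handed in the job at 16.8 s of the 72 s: the cap lies right way up and flat in the steel tray, and the arm is holding the crown still with its underside square to the tablet's lens, about 1 mm off its axis and 150 mm out by my estimate; no verdict came back.

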